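Empty the tube hopper into a tray

ROBOT

A 7-joint arm with a two-finger parallel gripper is mounted at the origin on a cart in front of the work surface, level with it; the furniture and walls round the work are solid. World frame = base frame: x ahead of the robot, y to its left, z up, the work surface at z = 0. Lengths are in m, angles in rad, forces in N, time in s.
With the tool pointing down it reaches from about 0.4 to 0.875 m from the base axis. Payload 4.4 kg.
Tool frame: the origin (TCP) lies on the front face of the gripper's body, between the roots of the fingers; the fingertips stand 73 mm ahead of it and the grasp point (between the pads) lies 54 mm ahead of it (robot.tip_extent is the distance from the TCP to the fingertips, in m); z points along the fingers, y is the line along which they close (so a half turn about z gives the same grasp; the last joint's range is limited). The gripper opens to 85 mm and grips with 20 to 120 N. Pads are 22 mm wide; open, the fingers measure 114 mm over their backs; the gripper's body (76 mm by 85 mm) begins 54 mm behind the grasp point. The pads swing forward as they close: fully open they stand 13 mm farther back than shut.
Start: joints at [-1.177, 0.628, 0.038, 1.517, -0.027, 0.996, -0.02], TCP at [0.288, 0.583, 0.304] pointing down, gripper open.
Joint ranges: [-3.06, 3.06], [-0.37, 2.12], [-1.25, 1.32], [0.18, 2.47], [-1.1, 4.24], [0.23, 1.98], [-2.94, 2.94]. Speed limits (rad/s): [2.57, 2.57, 3.14, 3.14, 3.14, 3.14, 3.14].

INTERFACE

Orientations are given as a rotation vector (axis times angle).
In Python, from station import robot gives the robot as it stands. The module is installed in compiled form; this text tells all that it offers. Calls block until the motion is done:
- robot.move_ptp(position, orientation): joint-space move of the TCP to a pose.
- robot.line_to(position, ori=None, vel=0.15): straight line of the TCP; ori=None keeps the orientation; vel is the mean speed in m/s.
- robot.move_joints(angles): joint-space move.
- robot.command_gripper(opening, effort=None): finger opening in m; effort is the grip in N (None keeps the last); returns when the fingers have stopped.
- robot.hold(seconds).
- robot.inverse_kinematics(position, orientation): joint angles nearest the present ones, or None.
- robot.state(): the state.
- robot.camera(name): name is "scene" or "top" or "wrist"; returns a dict with "image" (400x640x3 uint8, red, green, blue), "range_z" (400x640 float32, m along the optical axis (not along the pixel's ray), 0 where there is no reading), "K" (3x3 intrinsics, pixels), "k1" (the pictures are not rectified: a ray, as slopes to the right and down, at radius r is drawn at 1 + k1 r^2 times it, then the intrinsics apply), "rvec" (rotation vector, rad) and "tvec" (3), from world to camera coordinates, as OpenCV has them; the wrist camera has in their place "mount" (4x4, takes a point from camera to tool coordinates, whose origin is the TCP and whose axes are the flange's). Camera axes: x right, y down, z forward; pixel columns grow to the right and rows downward; lengths in m; the calibration is good to about 2 mm. A picture is of the moment at which its call begins: read the wrist's pose just before it.
A pose or a line that the arm cannot do raises robot.PlanningError and nothing moves.
- robot.close_job(): hands the job in; it is judged then, once.
The state is a dict: "clock": time; "joint_pos": joint angles; "qvel": joint speeds; "joint_efforts": joint torques, N m; "position": TCP position; "ee_rot": TCP orientation; "contact_force": force on the tool from outside, world axes, zero at the start; "ft_torque": the same for the moment, N m; "finger_gap": finger opening in m; "grasp_force": force on a finger pad.
Only numpy, scipy, OpenCV 4.12 (cv2) and the standard library are available. Lean on these libraries where they do the work, as an engineer would, in place of code of your own. Each camera call takes 0.05 s, during which the arm holds its last target. There are 200 camera calls.

TASK

Set the empty plywood tray flat on the bench under the spout of the feed hopper, with the spout's mouth well inside its walls. Then push back the bolt that locks the slide gate and draw the gate out by its bent end, all the way to its end stop, so that all five rubber tubes run out into the tray. Leave the gate open and the full tray standing under the spout, and do not shove or knock over the bottle, tape measure, stamp and mug that stand round it.

Things in the scene. Friction and masses are not known exactly. Their poses are not given: they have to be found in the camera images.
- hopper: Bare sheet-metal feed hopper on a grey stand, fixed to the bench; origin on the bench under its middle. Hopper measures below: its own frame, mm. Bin: x -37..37 (gate guides and feet to +-62), y -72..78, flared at the top to x -52..52, y -82..93, 233 high. Its chute falls toward -y into the spout. The stand's front cross bar (front face y -61.5, 14 to 36 high) stops a tray slid under the spout.
- spout_mouth (a point): Middle of the spout's open underside: x 0, y -125, z 76; the opening is 78 mm along x and 75 mm along y. The spout's outside spans x -43..43, y -165..-64, and is 76 to 150 high at its front. Axes as the hopper's.
- rail_end (a point): Outer end of the gate's rail, x -246, y -60, z 107. The rail, 18 wide, its lips 107 high, runs along the hopper's x from the bin to here on two posts (x -165 and -236). A stop block 123 high stands on it at x -241..-230. Axes as the hopper's.
- bolt_seat (a point): Middle of the steel plate that carries the bolt: x -122, y -126.5, z 108.5. The plate spans x -138..-106, y -186..-68; two loops on it, at y -78 and -172, 13 wide, are 133 high. Two thin gussets below it reach down to z 90 at the rail. Axes as the hopper's.
- gate (a joint): Slide gate: how far it is drawn out, in m. 0 shut, 0.080 at its end stop. It moves along the hopper's -x, takes about 3 N to slide and stays where it is left. While the bolt is shot it has only 3 mm of play. The tubes lie across the chute, so they stay back until the gate is mostly out.
- gate_end (a point): Gate: upright 4 mm steel blade, y -62..-58, 99 to 172 high. Its outer end is bent square toward +y: a tab x -149..-145 (gate shut), y -62..2, 111 to 175 high, with a rolled top edge 10 mm thick. This point: middle of the rolled edge, x -147, y -30, z 170 (shut), moving with the gate. Behind the tab (+x side) 93 mm are free as far as the bin's flared top. Axes as the hopper's.
- bolt (a joint): Bolt that locks the gate: how far it is drawn back, in m. 0 shot through the hole in the gate, 0.028 fully back; clear of the gate from 0.014. It slides along the hopper's -y, takes about 2 N and stays where it is left.
- bolt_knob (a point): Head of the bolt's upright steel knob, 19 mm across (stem 10 mm): x -122, y -124, z 160 with the bolt shot; it moves with the bolt. Knob top 172 high. Between gate blade and knob head 52 mm are free above the loop there (133 high). Axes as the hopper's.
- tray_mid (a point): Middle of the empty open plywood tray, half-way up (31 mm above its underside). The tray is 190 (its x) x 170 (its y) x 62 mm high, walls 9 mm thick, floor 6 mm, about 0.5 kg, loose on the bench.
- tube_0_mid (a point): Middle of a black rubber tube, 27 mm across, 59 mm long, lying in the hopper at the start, its long axis (its y) along the hopper's x.
- tube_1_mid (a point): Middle of a black rubber tube, 27 mm across, 59 mm long, lying in the hopper at the start, its long axis (its y) along the hopper's x.
- tube_2_mid (a point): Middle of a black rubber tube, 27 mm across, 59 mm long, lying in the hopper at the start, its long axis (its y) along the hopper's x.
- tube_3_mid (a point): Middle of a black rubber tube, 27 mm across, 59 mm long, lying in the hopper at the start, its long axis (its y) along the hopper's x.
- tube_4_mid (a point): Middle of a black rubber tube, 27 mm across, 59 mm long, lying in the hopper at the start, its long axis (its y) along the hopper's x.
- bottle: Small round amber dropper bottle with black cap, 34 mm across, 102 mm tall; a bystander. Origin under its middle.
- tape_measure: Black pocket tape measure, 58 x 71 x 32 mm; a bystander. Origin under its middle.
- lot_stamp: Hand stamp with a turned wooden handle, 25 x 34 x 64 mm, standing; a bystander. Origin under its middle.
- mug: White mug, 95 mm tall, 127 mm over its handle; a bystander. Origin under its middle.

How it is judged:
On the way, in this order (a step that is already met when the one before it is completed fails the run):
1. the tray stands flat on the bench under the spout while the gate is still shut (x of spout_mouth in the frame of tray_mid between -0.07 and 0.07 m and y of spout_mouth in the frame of tray_mid between -0.06 and 0.06 m and height (world z) of tray_mid below 0.037 m and angle between tray_mid's own z axis and vertical below 0.08 rad and value of joint gate below 0.006 m), for 0.2 s.
2. the gate is drawn out to its end stop (value of joint gate above 0.076 m and value of joint bolt above 0.014 m), for 0.2 s.
At the end, for the whole second after the job is handed in: The gate is within 4 mm of its stop, the bolt 14 mm or more back; all five tubes lie inside the tray, middles below its rim; the tray stands flat on the bench, the middle of the spout's mouth within 70 mm (tray's x) and 60 mm (tray's y) of the tray's middle (all of step 2 and x of spout_mouth in the frame of tray_mid between -0.07 and 0.07 m and y of spout_mouth in the frame of tray_mid between -0.06 and 0.06 m and height (world z) of tray_mid below 0.037 m and angle between tray_mid's own z axis and vertical below 0.08 rad and x of tube_0_mid in the frame of tray_mid between -0.088 and 0.088 m and y of tube_0_mid in the frame of tray_mid between -0.078 and 0.078 m and z of tube_0_mid in the frame of tray_mid between -0.03 and 0.03 m and x of tube_1_mid in the frame of tray_mid between -0.088 and 0.088 m and y of tube_1_mid in the frame of tray_mid between -0.078 and 0.078 m and z of tube_1_mid in the frame of tray_mid between -0.03 and 0.03 m and x of tube_2_mid in the frame of tray_mid between -0.088 and 0.088 m and y of tube_2_mid in the frame of tray_mid between -0.078 and 0.078 m and z of tube_2_mid in the frame of tray_mid between -0.03 and 0.03 m and x of tube_3_mid in the frame of tray_mid between -0.088 and 0.088 m and y of tube_3_mid in the frame of tray_mid between -0.078 and 0.078 m and z of tube_3_mid in the frame of tray_mid between -0.03 and 0.03 m and x of tube_4_mid in the frame of tray_mid between -0.088 and 0.088 m and y of tube_4_mid in the frame of tray_mid between -0.078 and 0.078 m and z of tube_4_mid in the frame of tray_mid between -0.03 and 0.03 m); the robot touches nothing.
It fails at once if the bottle, tape measure, stamp or mug is shoved more than 40 mm or tipped over ((distance of bottle from where it was at the start of the episode above 0.04 m or angle between bottle's own z axis and vertical above 0.6 rad) or (distance of tape_measure from where it was at the start of the episode above 0.04 m or angle between tape_measure's own z axis and vertical above 0.6 rad) or (distance of lot_stamp from where it was at the start of the episode above 0.04 m or angle between lot_stamp's own z axis and vertical above 0.6 rad) or (distance of mug from where it was at the start of the episode above 0.04 m or angle between mug's own z axis and vertical above 0.6 rad)).
It fails at once if the gate is forced past the bolt that locks it (value of joint gate above 0.01 m and value of joint bolt below 0.009 m).
It also fails if it takes over 56 s, if anything falls off the work surface, if the arm or the gripper's body presses on something with over 40 N, if the wrist force passes 120 N, or if a joint passes its speed limit or range.

## Working session

There is one attempt and no reset: what is moved stays moved. The work goes in short steps, each a Python script; the robot and the scene stay as the last script left them, time stands still between calls to the robot, and variables do not carry over. Pictures are saved under pics/ and viewed, at most 10 in all, crops included, and the job is handed in when it is done.

```bash
mkdir -p pics
cat > h.py <<'E'
import numpy as np, cv2
from scipy.spatial.transform import Rotation as R
from station import robot
def snap(name,f=None):
    s=robot.state(); c=robot.camera(name)
    if 'mount' in c:
        T=np.eye(4);T[:3,:3]=R.from_rotvec(s['ee_rot']).as_matrix();T[:3,3]=s['position']
        c['T']=T@np.array(c['mount'])
    else:
        T=np.eye(4);T[:3,:3]=R.from_rotvec(np.ravel(c['rvec'])).as_matrix();T[:3,3]=np.ravel(c['tvec'])
        c['T']=np.linalg.inv(T)
    if f: cv2.imwrite('pics/'+f,c['image'][:,:,::-1]); np.savez('pics/'+f[:-4]+'.npz',**{k:c[k] for k in('image','range_z','K','k1','T')})
    return c
def dist(c): return np.array([float(c['k1']),0,0,0,0])
def cloud(c):
    K=np.array(c['K'],float);h,w=c['range_z'].shape
    u,v=np.meshgrid(np.arange(w),np.arange(h))
    p=cv2.undistortPoints(np.stack([u,v],-1).reshape(-1,1,2).astype(float),K,dist(c)).reshape(h,w,2)
    z=c['range_z'];P=np.dstack([p[...,0]*z,p[...,1]*z,z])
    P=P@c['T'][:3,:3].T+c['T'][:3,3];P[z==0]=np.nan
    return P
def proj(c,X):
    Ti=np.linalg.inv(c['T']);return cv2.projectPoints(np.array(X,float).reshape(-1,1,3),cv2.Rodrigues(Ti[:3,:3])[0],Ti[:3,3],np.array(c['K'],float),dist(c))[0].reshape(-1,2)
E
python3 - <<'E'
from h import *
for n in('scene','top'):
    c=snap(n,n+'0.png');print(n,c['T'][:3].round(3).tolist(),c['k1'],(c['range_z']>0).mean())
print(robot.state()['clock'])
E
```

```text
scene [[0.722, -0.404, 0.561, -0.235], [-0.691, -0.439, 0.574, -0.824], [0.015, -0.802, -0.596, 0.965]] -0.0593680433835567 0.9961171875
top [[0.002, -0.987, 0.16, 0.319], [-1.0, -0.002, 0.003, -0.019], [-0.002, -0.16, -0.987, 1.45]] 0.027258652494746252 0.9963359375
0.1
```

View pics/scene0.png

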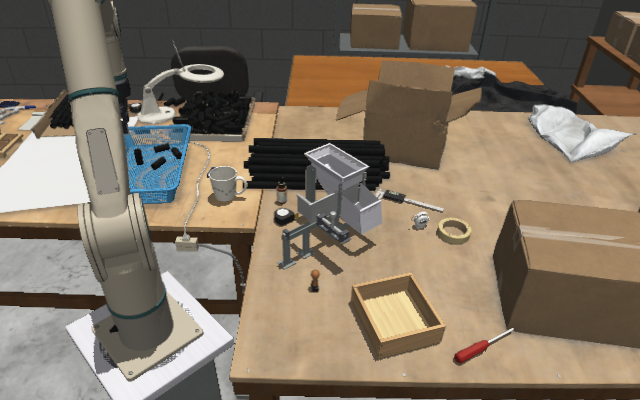

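View pics/top0.png

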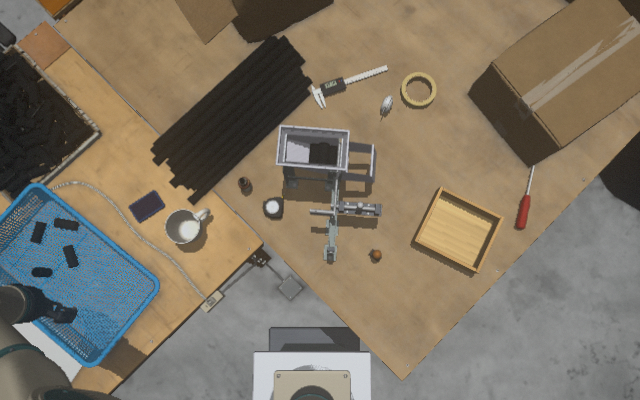

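The scene shows the hopper with its spout toward −y and its rail toward the robot. In the top view the hopper rim is near (313,148), the gate tab near (323,211), the knob near (350,209), and the tray near (458,230), turned. The stamp is at (376,255), tape at (273,207), bottle at (245,185) and mug at (183,228). Next I'll get poses from both cameras.

```bash
cat > m.py <<'E'
from h import *
def load(f):
    d=dict(np.load('pics/'+f+'.npz'));return d
for f in('top0','scene0'):
    c=load(f);P=cloud(c).reshape(-1,3);P=P[~np.isnan(P[:,0])]
    def sel(x,y,z): return P[(P[:,0]>x[0])&(P[:,0]<x[1])&(P[:,1]>y[0])&(P[:,1]<y[1])&(P[:,2]>z[0])&(P[:,2]<z[1])]
    print(f,'bench z',np.median(sel((.35,.6),(-.3,-.2),(-.03,.03))[:,2]) )
    def rect(Q):
        r=cv2.minAreaRect(Q[:,:2].astype(np.float32)); print('  n',len(Q),'c',np.round(r[0],4),'sz',np.round(r[1],3),'ang',round(r[2],2),'z',np.percentile(Q[:,2],[5,50,95]).round(4))
    print(' hopper rim');rect(sel((.4,.9),(-.2,.3),(.222,.245)))
    print(' tray rim');rect(sel((.25,.7),(-.75,-.25),(.052,.075)))
    print(' tray all');rect(sel((.25,.7),(-.75,-.25),(.02,.075)))
    print(' rail/gate 0.16-.18');rect(sel((.25,.6),(-.2,.1),(.157,.182)))
    print(' low objects clusters')
    z=P[(P[:,2]>.015)&(P[:,2]<.3)&(P[:,0]>.2)&(P[:,0]<.9)&(abs(P[:,1])<.6)]
    g=np.zeros((350,600),np.uint8)
    ij=np.c_[((z[:,0]-.2)*500).astype(int),((z[:,1]+.6)*500).astype(int)];g[ij[:,0],ij[:,1]]=1
    g=cv2.dilate(g,np.ones((3,3)));n,l,st,_=cv2.connectedComponentsWithStats(g)
    for i in range(1,n):
        Q=z[l[ij[:,0],ij[:,1]]==i]
        if len(Q)>20: print('  ',len(Q),'lo',Q.min(0).round(3),'hi',Q.max(0).round(3))
E
python3 m.py
```

```text
top0 bench z -0.00021262309871605822
 hopper rim
  n 636 c [ 0.6594 -0.0038] sz [0.175 0.105] ang 85.72 z [0.2229 0.2313 0.2359]
 tray rim
  n 1029 c [ 0.5691 -0.4554] sz [0.203 0.399] ang 57.25 z [0.0546 0.0607 0.0666]
 tray all
  n 1897 c [ 0.5565 -0.4778] sz [0.261 0.379] ang 62.79 z [0.0217 0.0554 0.065 ]
 rail/gate 0.16-.18
  n 225 c [ 0.5246 -0.0679] sz [0.1   0.112] ang 51.61 z [0.1671 0.1732 0.1785]
 low objects clusters
   1044 lo [0.201 0.4   0.015] hi [0.497 0.6   0.089]
   87 lo [0.245 0.51  0.016] hi [0.282 0.54  0.3  ]
   1618 lo [ 0.362 -0.519  0.015] hi [ 0.597 -0.277  0.07 ]
   77 lo [ 0.398 -0.193  0.015] hi [ 0.426 -0.162  0.068]
   5230 lo [ 0.409 -0.184  0.016] hi [0.717 0.085 0.241]
   871 lo [0.437 0.278 0.015] hi [0.536 0.391 0.104]
   227 lo [ 0.488 -0.6    0.015] hi [ 0.581 -0.57   0.033]
   153 lo [0.508 0.42  0.015] hi [0.591 0.514 0.023]
   378 lo [0.515 0.078 0.015] hi [0.582 0.138 0.042]
   10191 lo [0.551 0.007 0.015] hi [0.9   0.432 0.132]
   153 lo [0.591 0.171 0.018] hi [0.624 0.204 0.104]
   6205 lo [ 0.679 -0.6    0.015] hi [ 0.9   -0.448  0.228]

[... 850 characters left out ...]
89  0.015] hi [ 0.424 -0.164  0.066]
   5917 lo [ 0.407 -0.185  0.015] hi [0.716 0.088 0.237]
   849 lo [0.436 0.277 0.015] hi [0.536 0.394 0.101]
   237 lo [ 0.486 -0.6    0.015] hi [ 0.577 -0.571  0.03 ]
   236 lo [0.512 0.077 0.015] hi [0.583 0.141 0.038]
   3158 lo [0.56  0.088 0.015] hi [0.9   0.423 0.13 ]
   183 lo [0.587 0.17  0.015] hi [0.625 0.203 0.103]
   25 lo [0.647 0.406 0.075] hi [0.663 0.426 0.105]
   3680 lo [ 0.68  -0.6    0.015] hi [ 0.9   -0.45   0.226]
   41 lo [0.734 0.133 0.016] hi [0.76  0.17  0.043]
   160 lo [ 0.81  -0.231  0.015] hi [ 0.859 -0.195  0.06 ]
   205 lo [ 0.841 -0.359  0.015] hi [ 0.899 -0.26   0.029]
   271 lo [0.86  0.006 0.016] hi [0.9   0.087 0.102]
```

```bash
cat >> h.py <<'E'
HO=np.array([.6583,-.0092,0]);HY=np.deg2rad(-4.33)
def H(x,y,z): # hopper mm -> world m
    return HO+R.from_euler('z',HY).apply(np.array([x,y,z])/1000)
def Hinv(P): return R.from_euler('z',-HY).apply(np.asarray(P)-HO)*1000
def down(a): # tool z down, tool y along world angle a
    y=np.array([np.cos(a),np.sin(a),0]);z=np.array([0,0,-1.]);return R.from_matrix(np.c_[np.cross(y,z),y,z]).as_rotvec()
E
python3 - <<'E'
from h import *
for f in('top0','scene0'):
    P=cloud(dict(np.load('pics/'+f+'.npz'))).reshape(-1,3);P=P[~np.isnan(P[:,0])]
    Q=P[(P[:,0]>.34)&(P[:,0]<.62)&(P[:,1]>-.54)&(P[:,1]<-.25)&(P[:,2]>.05)&(P[:,2]<.075)]
    r=cv2.minAreaRect(Q[:,:2].astype(np.float32));print(f,'tray',np.round(r[0],4),np.round(r[1],4),r[2],np.median(Q[:,2]))
    h=Hinv(P)
    def box(n,x,y,z):
        q=h[(h[:,0]>x[0])&(h[:,0]<x[1])&(h[:,1]>y[0])&(h[:,1]<y[1])&(h[:,2]>z[0])&(h[:,2]<z[1])]
        print(n,len(q),np.percentile(q,[3,50,97],axis=0).round(1).tolist() if len(q) else '')
    box('tab',(-175,-110),(-55,30),(160,185))
    box('knob',(-150,-90),(-160,-90),(150,185))
    box('stop',(-260,-220),(-85,-35),(114,135))
    box('spoutfront',(-60,60),(-185,-150),(130,160))
    box('stamp',(-300,-200),(-220,-120),(15,75))
for k in(0,1): print(down(HY+np.pi*k),robot.inverse_kinematics(H(-122,-124,214),down(HY+np.pi*k)),robot.inverse_kinematics(H(-227,-30,219),down(HY+np.pi*k)))
E
```

```text
top0 tray [ 0.4808 -0.3993] [0.1909 0.1722] 63.02323532104492 0.06046751983001453
tab 90 [[-150.6, -54.3, 168.6], [-146.5, -26.9, 173.1], [-141.2, 0.7, 179.9]]
knob 42 [[-129.1, -131.5, 161.2], [-122.2, -123.6, 168.5], [-114.1, -116.2, 174.2]]
stop 37 [[-242.0, -67.6, 114.8], [-235.0, -59.5, 122.9], [-229.4, -51.9, 127.6]]
spoutfront 17 [[-41.3, -153.4, 130.5], [2.3, -152.2, 135.1], [42.1, -150.0, 155.9]]
stamp 77 [[-244.0, -196.5, 15.5], [-233.7, -184.7, 59.0], [-222.2, -173.4, 66.7]]
scene0 tray [ 0.4809 -0.3994] [0.1955 0.1735] 63.57587814331055 0.05995049496244592
tab 68 [[-151.9, -52.0, 161.3], [-148.4, -27.6, 172.1], [-143.5, 1.1, 175.9]]
knob 48 [[-129.8, -131.3, 153.2], [-125.3, -126.3, 164.5], [-116.3, -116.8, 172.2]]
stop 35 [[-243.9, -69.5, 114.5], [-237.8, -62.0, 120.8], [-229.4, -50.8, 124.0]]
spoutfront 53 [[-43.4, -154.3, 130.5], [-1.3, -151.7, 136.1], [39.2, -150.1, 149.4]]
stamp 109 [[-245.5, -196.8, 15.6], [-238.6, -189.4, 53.3], [-225.4, -176.6, 63.6]]
[2.30377601 2.13593551 0.        ] [-0.03723829  0.61998832  0.32857847  1.91594202 -0.3127542   0.6552844
  0.40884613] [-0.23369299  0.48731964  0.3074186   2.19779605 -0.30273108  0.49528427
  0.23241014]
[ 2.13593551 -2.30377601 -0.        ] [ 0.47526616  0.63146322 -0.45136913  1.90092833  0.41066554  0.7010316
  2.84711258] [ 0.2994611   0.49666619 -0.43658863  2.18344171  0.40424353  0.53782388
  2.62407835]
```

```bash
cat > a.py <<'E'
from h import *
C=np.array([.4809,-.3994]);A=np.deg2rad(63.3)
def W(c,a,z): return np.r_[np.array(c)-.0905*np.array([np.cos(a),np.sin(a)]),z]
A2=HY+np.pi/2;C2=H(0,-161,0)[:2]
for k in(0,1):
    j=[robot.inverse_kinematics(W(c,a,z),down(a+k*np.pi)) for c,a,z in((C,A,.099),(C2,A2,.099))]
    print(k,[None if q is None else q.round(2).tolist() for q in map(lambda q:q if q is None else np.array(q),j)])
    if k==0: ok=j[0] is not None and j[1] is not None
k=0 if ok else 1
print('using',k)
robot.move_ptp([.40,.25,.46],down(A+k*np.pi))
robot.move_ptp(W(C,A,.25),down(A+k*np.pi))
snap('wrist','w1.png')
s=robot.state();print(s['clock'],s['position'],s['joint_pos'])
E
python3 a.py
```

```text
0 [[0.98, 0.91, -0.33, 1.64, 0.43, 0.67, 1.53], [0.45, 0.93, -0.18, 1.52, 0.23, 0.71, 1.66]]
1 [[0.29, 1.12, 0.96, 1.66, -1.09, 0.98, -0.37], [0.03, 1.02, 0.6, 1.54, -0.72, 0.82, -0.73]]
using 0
4.2667 [ 0.44131429 -0.47938682  0.25022487] [ 0.45675871  0.75747558  0.58345449  1.57771394 -0.48369689  0.95398531
  2.30542908]
```

View pics/w1.png

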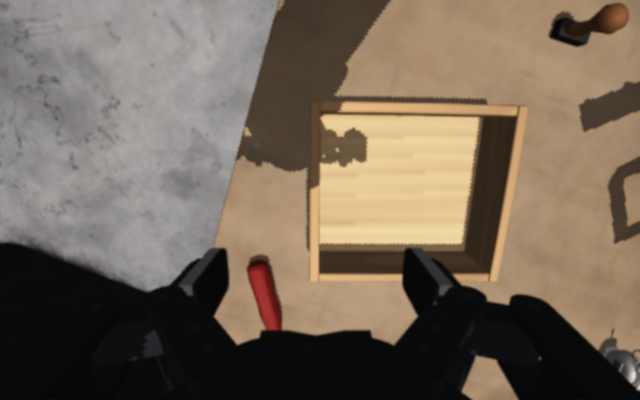

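The wrist picture shows the tray with the wall to grip at columns 310–320, midway between the fingers (about 215 and 430). I'll check it against the wrist depth, then grip and slide the tray.

```bash
cat > b.py <<'E'
from h import *
c=dict(np.load('pics/w1.npz'));P=cloud(c).reshape(-1,3)
Q=P[(P[:,0]>.34)&(P[:,0]<.62)&(P[:,1]>-.54)&(P[:,1]<-.25)&(P[:,2]>.054)&(P[:,2]<.07)]
r=cv2.minAreaRect(Q[:,:2].astype(np.float32));print(r,np.median(Q[:,2]))
C=np.array(r[0]);A=np.deg2rad(r[2])
if abs(r[2]-63)>6 or np.linalg.norm(C-[.481,-.3994])>.006: C=np.array([.4809,-.3994]);A=np.deg2rad(63.3);print('use old')
def W(c,a,z): return np.r_[np.array(c)-.0905*np.array([np.cos(a),np.sin(a)]),z]
A2=HY+np.pi/2;C2=H(0,-161,0)[:2]
def st(t): s=robot.state();print(t,round(s['clock'],2),np.round(s['position'],4),'F',np.round(s['contact_force'],1),'gap',round(s['finger_gap'],4),'g',round(s['grasp_force'],1))
robot.line_to(W(C,A,.25),down(A))
robot.line_to(W(C,A,.10),vel=.12);st('down')
robot.command_gripper(0.0,60);st('grip')
robot.line_to(W(C,A,.101),vel=.02)
Cm=(C+C2)/2+[-.005,0];
robot.line_to(W(Cm,(A+A2)/2,.101),down((A+A2)/2),vel=.1);st('mid')
robot.line_to(W(C2,A2,.101),down(A2),vel=.1);st('end')
snap('top','top1.png');snap('scene','scene1.png')
E
python3 b.py
```

```text
((0.4801320433616638, -0.39849400520324707), (0.19067837297916412, 0.1699511855840683), 63.07857894897461) 0.0616163492436044
down 5.92 [ 0.4395 -0.4797  0.1008] F [-1.1  0.8  0.1] gap 0.0852 g 0.0
grip 6.6 [ 0.4393 -0.4792  0.1001] F [-0.5  0.4  0.8] gap 0.0083 g 59.3
mid 8.43 [ 0.5333 -0.3718  0.101 ] F [ 1.1  0.9 -4.9] gap 0.008 g 58.4
end 10.12 [ 0.6389 -0.2604  0.101 ] F [ 0.4  0.7 -5.8] gap 0.0081 g 58.4
```

View pics/scene1.png

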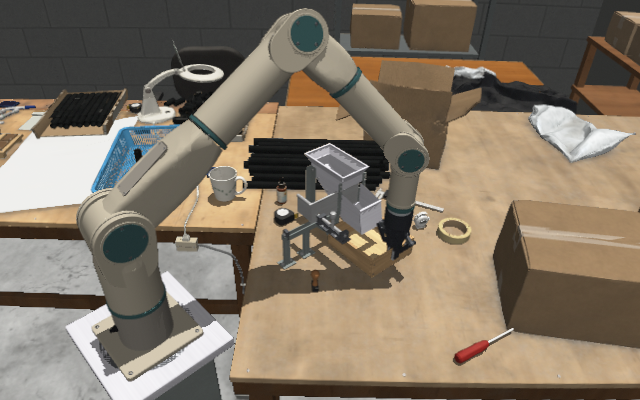

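The tray now lies under the spout with the gripper at its front wall, around (395,245). Next I'll release it, rise and check.

```bash
cat >> h.py <<'E'
def st(t): s=robot.state();print(t,round(s['clock'],2),'hop',Hinv(s['position']).round(1),'F',np.round(s['contact_force'],1),'gap',round(s['finger_gap'],4),'g',round(s['grasp_force'],1));return s
E
python3 - <<'E'
from h import *
p=robot.state()['position']
robot.line_to(p-[0,0,.0015],vel=.02)
robot.command_gripper(.06,20);st('rel')
robot.line_to(p+[0,0,.20],vel=.2)
robot.move_ptp(H(-122,-124,280),down(HY));st('above knob')
c=snap('top','top2.png');snap('wrist','w2.png');d=snap('scene','scene2.png')
for n,c in(('top',c),('scene',d)):
    h=Hinv(cloud(c).reshape(-1,3))
    q=h[(h[:,0]>-130)&(h[:,0]<130)&(h[:,1]>-290)&(h[:,1]<-40)&(h[:,2]>50)&(h[:,2]<70)]
    r=cv2.minAreaRect(q[:,:2].astype(np.float32));print(n,r,np.percentile(q[:,2],[10,50,90]),np.percentile(q,[1,99],axis=0).round(0))
h=Hinv(cloud(dict(np.load('pics/w2.npz'))).reshape(-1,3))
for n,x,y,z in(('tab',(-175,-110),(-55,30),(163,180)),('knob',(-150,-90),(-160,-90),(164,176))):
    q=h[(h[:,0]>x[0])&(h[:,0]<x[1])&(h[:,1]>y[0])&(h[:,1]<y[1])&(h[:,2]>z[0])&(h[:,2]<z[1])]
    print(n,len(q),np.percentile(q,[3,50,97],axis=0).round(1).tolist() if len(q) else '')
E
```

```text
rel 11.01 hop [  -0.3 -251.9   99.5] F [-0.4  0.4 -0.2] gap 0.06 g 0.0
above knob 13.39 hop [-121.7 -124.2  279.8] F [-0.1 -0.7  0.2] gap 0.06 g 0.0
top ((-0.36113739013671875, -173.976806640625), (171.45411682128906, 169.22314453125), 0.35810738801956177) [55.38606253 60.25648823 64.9095793 ] [[ -86. -257.   51.]
 [  84.  -92.   67.]]
scene ((-0.5101242065429688, -158.6524658203125), (202.6877899169922, 176.0675811767578), 89.10606384277344) [52.17783412 59.06824421 62.4979901 ] [[ -88. -259.   50.]
 [  85.  -58.   65.]]
tab 1917 [[-150.4, -53.3, 171.2], [-145.5, -25.0, 174.6], [-141.3, 1.2, 176.4]]
knob 557 [[-128.5, -129.0, 164.9], [-121.2, -121.0, 170.3], [-113.4, -114.6, 172.5]]
```

View pics/w2.png

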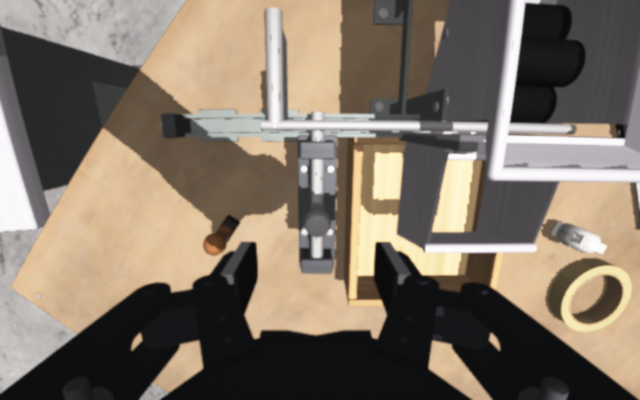

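View pics/top2.png

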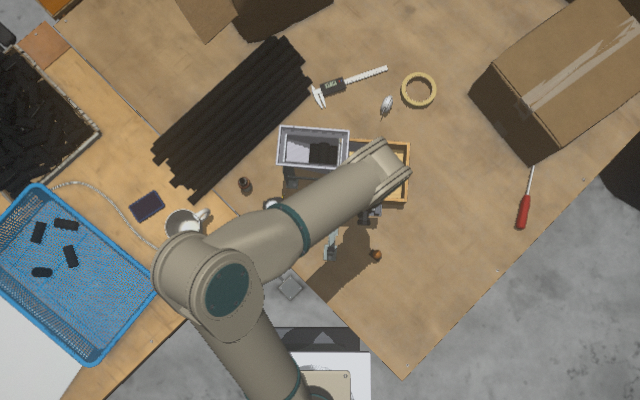

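The wrist view shows the knob at (317,215) midway between the fingers, the gate tab at (275,65), and the tray under the spout. The top view confirms the tray is in place. Next I'll draw the bolt.

Run:
```python
from h import *
o=down(HY)
robot.line_to(H(-121.5,-123.5,212),o,vel=.1);st('at knob')
robot.command_gripper(0.0,30);st('grip')
for y in(-135,-143,-148,-150.5):
    robot.line_to(H(-121.5,y,212),vel=.06);s=st('pull')
    f=s['contact_force']
    if np.linalg.norm(f[:2])>25: break
robot.command_gripper(.06,30);st('open')
p=robot.state()['position'];robot.line_to(p+[0,0,.07],vel=.15)
h=Hinv(cloud(snap('wrist','w3.png')).reshape(-1,3))
for n,x,y,z in(('tab',(-175,-110),(-55,30),(163,180)),('knob',(-150,-90),(-175,-90),(164,176))):
    q=h[(h[:,0]>x[0])&(h[:,0]<x[1])&(h[:,1]>y[0])&(h[:,1]<y[1])&(h[:,2]>z[0])&(h[:,2]<z[1])]
    print(n,len(q),np.percentile(q,[3,50,97],axis=0).round(1).tolist() if len(q) else '')
```

```text
at knob 14.38 hop [-121.2 -123.8  212.4] F [-0.9 -0.1 -0. ] gap 0.0603 g 0.0
grip 14.84 hop [-120.6 -123.5  212.6] F [ 2.3 -0.2  2.9] gap 0.0165 g 29.3
pull 15.18 hop [-120.7 -136.   212.6] F [ 2.5 -2.5  3.8] gap 0.0167 g 29.6
pull 15.47 hop [-120.7 -143.6  212.5] F [ 4.1 -1.7  5.5] gap 0.0168 g 29.8
pull 15.72 hop [-120.7 -148.1  212.5] F [ 3.3 -0.   6.7] gap 0.0168 g 29.8
pull 15.97 hop [-120.7 -150.1  212.5] F [ 4.1 -0.8  6.4] gap 0.0163 g 29.8
open 16.45 hop [-121.9 -150.4  211.7] F [0.9 0.6 0.1] gap 0.06 g 0.0
tab 1258 [[-150.4, -53.9, 171.0], [-145.4, -35.7, 174.6], [-141.4, -18.5, 176.4]]
knob 543 [[-128.5, -155.6, 164.8], [-121.2, -147.6, 170.2], [-113.8, -141.2, 172.4]]
```

The bolt is about 26 mm back. Next I'll draw the gate.

Run:
```python
from h import *
o=down(HY);X=-146.5;Y=-28;Z=217
robot.line_to(H(X,Y,282),o,vel=.2)
robot.line_to(H(X,Y,Z),vel=.12);st('at tab')
robot.command_gripper(0.0,50);st('grip')
try:
  for d in(4,40,70,77,79,80.5,82):
    robot.line_to(H(X-d,Y,Z),vel=.06);s=st('pull %g'%d)
    if np.hypot(*s['contact_force'][:2])>20: break
except robot.PlanningError as e: print(e)
robot.hold(.3);st('held')
robot.command_gripper(.04,30);st('open')
p=robot.state()['position'];robot.line_to(p+[0,0,.08],vel=.15)
robot.hold(1)
h=Hinv(cloud(snap('wrist','w4.png')).reshape(-1,3))
for n,x,y,z in(('tab',(-260,-110),(-55,30),(163,180)),('knob',(-150,-90),(-175,-90),(164,176))):
    q=h[(h[:,0]>x[0])&(h[:,0]<x[1])&(h[:,1]>y[0])&(h[:,1]<y[1])&(h[:,2]>z[0])&(h[:,2]<z[1])]
    print(n,len(q),np.percentile(q,[3,50,97],axis=0).round(1).tolist() if len(q) else '')
snap('top','top4.png');snap('scene','scene4.png')
```

```text
at tab 18.58 hop [-146.1  -28.7  217.4] F [-0.2  0.1 -0.3] gap 0.0597 g 0.0
grip 19.11 hop [-146.1  -27.9  217.5] F [-0.1  0.9  3.6] gap 0.0081 g 48.7
pull 4 19.36 hop [-150.   -27.9  217.4] F [2.2 1.7 6.2] gap 0.0082 g 49.2
pull 40 20.11 hop [-187.2  -27.9  217.4] F [ 1.   1.3 10.4] gap 0.0085 g 49.5
pull 70 20.76 hop [-217.4  -27.8  217.4] F [-0.1  1.5 10.5] gap 0.0085 g 49.7
pull 77 21.02 hop [-224.4  -27.8  217.3] F [-0.5  2.2 10.5] gap 0.0086 g 49.7
pull 79 21.27 hop [-225.3  -27.8  217.4] F [2.9 2.4 6.8] gap 0.008 g 49.5
pull 80.5 21.52 hop [-225.5  -27.7  217.4] F [6.8 0.2 3.6] gap 0.0083 g 49.2
pull 82 21.77 hop [-225.6  -27.7  217.5] F [ 9.4  2.4 -0.9] gap 0.0083 g 48.9
held 22.07 hop [-225.6  -27.7  217.5] F [ 9.8  1.5 -1.2] gap 0.0082 g 48.9
open 22.48 hop [-229.4  -28.1  216.7] F [-0.4 -0.4 -0.3] gap 0.0402 g 0.0
tab 1148 [[-230.4, -53.1, 171.2], [-225.7, -23.9, 174.7], [-221.2, 2.8, 176.4]]
knob 24 [[-129.9, -154.2, 164.7], [-128.4, -152.0, 169.1], [-125.5, -149.4, 170.6]]
```

View pics/w4.png

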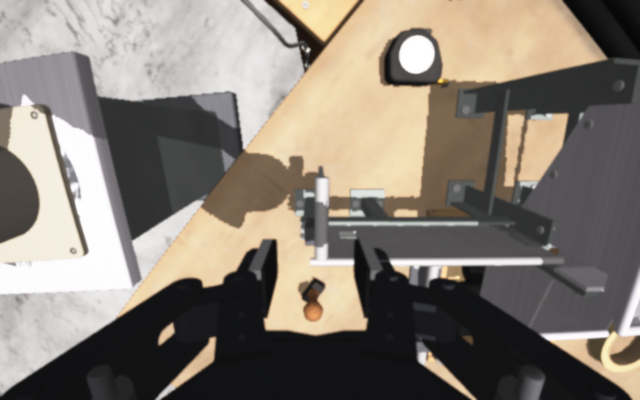

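View pics/scene4.png

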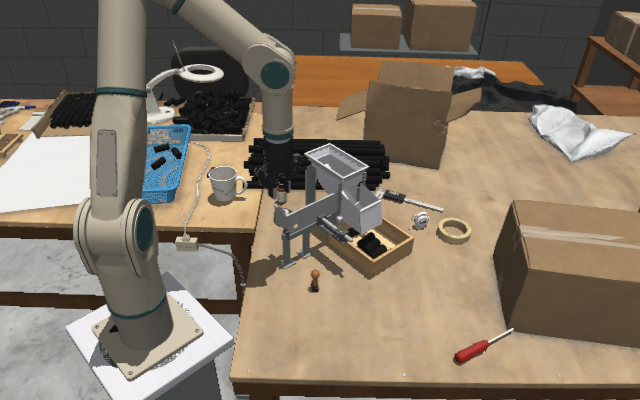

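The gate tab is at its stop, and tubes lie in the tray around (372,243). I'll look from above to count them and confirm the hopper is empty.

Run:
```python
from h import *
o=down(HY)
robot.line_to(H(-200,-60,400),o,vel=.25)
robot.move_ptp(H(-60,-200,400),o);st('up')
a=snap('wrist','w5.png')['image']
robot.move_ptp(H(0,-270,330),o)
b=snap('wrist','w6.png')['image'];st('')
im=np.hstack([a,b])[:,:,::-1];cv2.imwrite('pics/w56.png',cv2.resize(im,(800,250)))
im=cv2.imread('pics/w6.png')
```

```text
up 25.73 hop [ -60.8 -198.8  398.8] F [-0.1  0.   0.2] gap 0.0401 g 0.0
 26.36 hop [ 1.000e-01 -2.685e+02  3.307e+02] F [ 0.8 -0.1  0.3] gap 0.0401 g 0.0
```

View pics/w56.png

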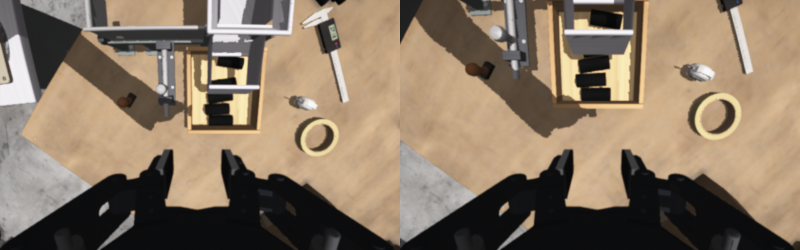

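Five tubes seem visible; depth will tell whether the one seen through the spout has landed.

Run:
```python
from h import *
for f in('w5','w6'):
    c=dict(np.load(f'pics/{f}.npz'));h=Hinv(cloud(c).reshape(-1,3)).reshape(400,640,3)
    m=(c['image'].max(2)<40)&(abs(h[...,0])<85)&(h[...,1]>-255)&(h[...,1]<60)&(h[...,2]<230)
    n,l,s,_=cv2.connectedComponentsWithStats(m.astype(np.uint8))
    for i in range(1,n):
        if s[i,4]>150: q=h[l==i];print(f,s[i].tolist(),np.percentile(q,[5,50,95],axis=0).round(0).tolist())
a=cv2.imread('pics/w5.png')[0:220,280:500];b=cv2.imread('pics/w6.png')[0:220,220:440]
cv2.imwrite('pics/z.png',cv2.resize(np.hstack([a,b]),(800,400)))
```

```text
w5 [348, 92, 41, 18, 592] [[-12.0, -106.0, 26.0], [15.0, -96.0, 32.0], [38.0, -87.0, 35.0]]
w5 [339, 125, 38, 10, 256] [[-24.0, -143.0, 28.0], [5.0, -139.0, 32.0], [24.0, -133.0, 34.0]]
w5 [329, 151, 42, 50, 1620] [[-35.0, -241.0, 25.0], [-12.0, -207.0, 32.0], [15.0, -172.0, 35.0]]
w6 [304, 14, 51, 32, 1169] [[-11.0, -108.0, 24.0], [13.0, -97.0, 32.0], [38.0, -83.0, 34.0]]
w6 [286, 88, 48, 29, 1058] [[-32.0, -187.0, 25.0], [-9.0, -175.0, 32.0], [16.0, -160.0, 34.0]]
w6 [282, 118, 54, 43, 1718] [[-36.0, -243.0, 28.0], [-10.0, -220.0, 32.0], [17.0, -197.0, 34.0]]
```

View pics/z.png

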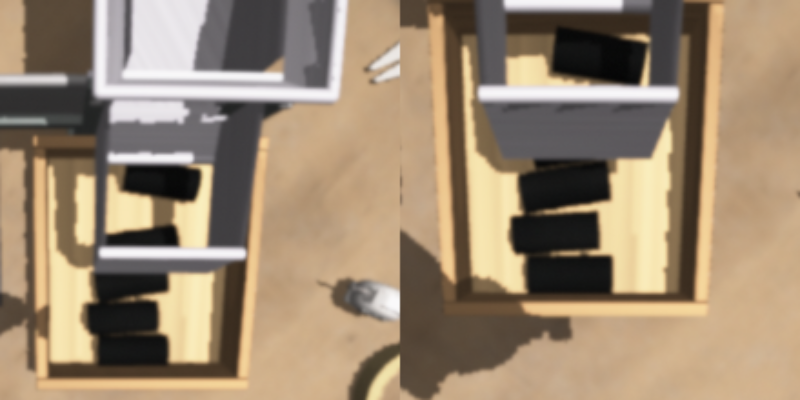

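All five tubes lie on the tray floor: the five black cylinders in the left crop have their tops about 32 mm up. The hopper is empty and the arm is clear of everything.

```bash
python3 -c "
from station import robot
print(robot.close_job())"
```

```text
the job is handed in; nothing more can be done
None
```

The job is handed in: the tray stands under the spout with all five tubes in it, the bolt is about 26 mm back, the gate is open at its end stop, and the arm is clear; the hand-in call gave no verdict.

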